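# Chill the specimen cooler with a scoop of ice balls

### The job

Lift the cooler's counterweighted lid until it stays open by itself, then use the scoop to bring at least four of the six white ice balls from the steel tray into the cooler, without touching the balls with the gripper and without spilling any. Finally stand the empty scoop upright back on its rubber mat; leave the lid open, the other balls in the tray, and the bottle and jar where they are.

Things in the scene. Friction and masses are not known exactly. Their poses are not given: they have to be found in the camera images.
- cooler: Grey insulated specimen cooler box, fixed to the counter, 144 x 144 mm outside, 130 mm high; square mouth 120 x 120 mm, walls 12 mm, inner floor 14 mm above the counter. Origin: centre of its underside; its -x side (front) faces roughly the robot, the lid hinge runs along y on its +x (far) rim.
- lid (a joint): Angle of the cooler's lid, rad: 0 shut, 1.7 fully open (stop; the lid then leans slightly back). A steel counterweight rod stands on two arms above the hinge: let go below about 0.64 rad the lid falls shut, beyond that it falls open by itself, damped. Lifting takes 1.3 to 2 N at the bar. The lid is a plate 150 x 150 mm, its top face 10 mm above the cooler's rim.
- lid_hinge (a point): Middle of the lid's hinge line, which is parallel to the cooler's y: 72 mm to the +x side of the cooler's origin, 130 mm above the counter. Opening lifts the lid's front edge up and towards +x. The counterweight rod (28 mm thick, 130 mm long) is 78 mm above this line when the lid is shut.
- lid_bar (a point): Middle of the lid's handle: a round steel bar 12 mm thick, 110 mm long, parallel to the cooler's y, on two posts 50 mm either side of its middle, its axis 35 mm above the lid's top face. Lid shut: 125 mm in front (cooler's -x) of the hinge line and 45 mm above it, so 175 mm above the counter. Its axes turn with the lid.
- tray: Stainless open tray fixed to the counter, 100 x 278 mm outside (long along its y), inside 92 x 270 mm, floor 10 mm above the counter, rim 40 mm above the counter. Origin: centre of its underside. The balls start in its middle, within 50 mm of the origin along y, so about 85 mm of floor is free at either end.
- mat: Black rubber mat on the counter, fixed, 220 (x) x 150 (y) mm, 4 mm thick; the scoop's place. Origin: centre of its underside.
- scoop_grip (a point): Centre of the scoop's handle, half-way up. Level black handle 88 mm long (44 either way), 16 wide, 20 tall. Axes: x towards the bowl's open front, z up. From here the bowl's flat underside is 60 mm lower, the bowl's back face 47 mm ahead and its front edge 122.5 mm ahead. 120 to 190 g. At the start it stands on the mat, front pointing roughly away from the robot.
- scoop_bowl (a point): Centre of the underside of the scoop's bowl (85 mm ahead of and 60 mm below the handle's centre; same axes). Aluminium bowl with flat floor and upright back, open at front and top: 75 mm long, 84 wide outside (79 inside), floor 2 thick, side walls 34 high that begin 22 mm behind the front edge. Riser 70 mm high at its back. It stands upright on its flat underside.
- bottle: Bystander: white bottle 60 mm across, 160 mm tall. Origin: centre of its underside.
- jar: Bystander: small clear jar with white lid, 56 mm across, 65 mm tall. Origin: centre of its underside.
- ball0_center (a point): Centre of one of six equal white reusable ice balls, hard smooth plastic, 24 mm across, 10 g, loose in the tray; they roll and slide easily (slick, friction about 0.2).
- ball1_center (a point): Centre of one of six equal white reusable ice balls, hard smooth plastic, 24 mm across, 10 g, loose in the tray; they roll and slide easily (slick, friction about 0.2).
- ball2_center (a point): Centre of one of six equal white reusable ice balls, hard smooth plastic, 24 mm across, 10 g, loose in the tray; they roll and slide easily (slick, friction about 0.2).
- ball3_center (a point): Centre of one of six equal white reusable ice balls, hard smooth plastic, 24 mm across, 10 g, loose in the tray; they roll and slide easily (slick, friction about 0.2).
- ball4_center (a point): Centre of one of six equal white reusable ice balls, hard smooth plastic, 24 mm across, 10 g, loose in the tray; they roll and slide easily (slick, friction about 0.2).
- ball5_center (a point): Centre of one of six equal white reusable ice balls, hard smooth plastic, 24 mm across, 10 g, loose in the tray; they roll and slide easily (slick, friction about 0.2).

How it is judged:
On the way, in this order (a step that is already met when the one before it is completed fails the run):
1. the lid rests open (over 1.4 rad) (value of joint lid above 1.4 rad), for 0.3 s.
2. at least four ice balls are in the cooler (((horizontal distance between ball0_center and cooler below 0.076 m and height (world z) of ball0_center below 0.115 m) or (horizontal distance between ball1_center and cooler below 0.076 m and height (world z) of ball1_center below 0.115 m) or (horizontal distance between ball2_center and cooler below 0.076 m and height (world z) of ball2_center below 0.115 m)) and ((horizontal distance between ball0_center and cooler below 0.076 m and height (world z) of ball0_center below 0.115 m) or (horizontal distance between ball1_center and cooler below 0.076 m and height (world z) of ball1_center below 0.115 m) or (horizontal distance between ball3_center and cooler below 0.076 m and height (world z) of ball3_center below 0.115 m)) and ((horizontal distance between ball0_center and cooler below 0.076 m and height (world z) of ball0_center below 0.115 m) or (horizontal distance between ball1_center and cooler below 0.076 m and height (world z) of ball1_center below 0.115 m) or (horizontal distance between ball4_center and cooler below 0.076 m and height (world z) of ball4_center below 0.115 m)) and ((horizontal distance between ball0_center and cooler below 0.076 m and height (world z) of ball0_center below 0.115 m) or (horizontal distance between ball1_center and cooler below 0.076 m and height (world z) of ball1_center below 0.115 m) or (horizontal distance between ball5_center and cooler below 0.076 m and height (world z) of ball5_center below 0.115 m)) and ((horizontal distance between ball0_center and cooler below 0.076 m and height (world z) of ball0_center below 0.115 m) or (horizontal distance between ball2_center and cooler below 0.076 m and height (world z) of ball2_center below 0.115 m) or (horizontal distance between ball3_center and cooler below 0.076 m and height (world z) of ball3_center below 0.115 m)) and ((horizontal distance between ball0_center and cooler below 0.076 m and height (world z) of ball0_center below 0.115 m) or (horizontal distance between ball2_center and cooler below 0.076 m and height (world z) of ball2_center below 0.115 m) or (horizontal distance between ball4_center and cooler below 0.076 m and height (world z) of ball4_center below 0.115 m)) and ((horizontal distance between ball0_center and cooler below 0.076 m and height (world z) of ball0_center below 0.115 m) or (horizontal distance between ball2_center and cooler below 0.076 m and height (world z) of ball2_center below 0.115 m) or (horizontal distance between ball5_center and cooler below 0.076 m and height (world z) of ball5_center below 0.115 m)) and ((horizontal distance between ball0_center and cooler below 0.076 m and height (world z) of ball0_center below 0.115 m) or (horizontal distance between ball3_center and cooler below 0.076 m and height (world z) of ball3_center below 0.115 m) or (horizontal distance between ball4_center and cooler below 0.076 m and height (world z) of ball4_center below 0.115 m)) and ((horizontal distance between ball0_center and cooler below 0.076 m and height (world z) of ball0_center below 0.115 m) or (horizontal distance between ball3_center and cooler below 0.076 m and height (world z) of ball3_center below 0.115 m) or (horizontal distance between ball5_center and cooler below 0.076 m and height (world z) of ball5_center below 0.115 m)) and ((horizontal distance between ball0_center and cooler below 0.076 m and height (world z) of ball0_center below 0.115 m) or (horizontal distance between ball4_center and cooler below 0.076 m and height (world z) of ball4_center below 0.115 m) or (horizontal distance between ball5_center and cooler below 0.076 m and height (world z) of ball5_center below 0.115 m)) and ((horizontal distance between ball1_center and cooler below 0.076 m and height (world z) of ball1_center below 0.115 m) or (horizontal distance between ball2_center and cooler below 0.076 m and height (world z) of ball2_center below 0.115 m) or (horizontal distance between ball3_center and cooler below 0.076 m and height (world z) of ball3_center below 0.115 m)) and ((horizontal distance between ball1_center and cooler below 0.076 m and height (world z) of ball1_center below 0.115 m) or (horizontal distance between ball2_center and cooler below 0.076 m and height (world z) of ball2_center below 0.115 m) or (horizontal distance between ball4_center and cooler below 0.076 m and height (world z) of ball4_center below 0.115 m)) and ((horizontal distance between ball1_center and cooler below 0.076 m and height (world z) of ball1_center below 0.115 m) or (horizontal distance between ball2_center and cooler below 0.076 m and height (world z) of ball2_center below 0.115 m) or (horizontal distance between ball5_center and cooler below 0.076 m and height (world z) of ball5_center below 0.115 m)) and ((horizontal distance between ball1_center and cooler below 0.076 m and height (world z) of ball1_center below 0.115 m) or (horizontal distance between ball3_center and cooler below 0.076 m and height (world z) of ball3_center below 0.115 m) or (horizontal distance between ball4_center and cooler below 0.076 m and height (world z) of ball4_center below 0.115 m)) and ((horizontal distance between ball1_center and cooler below 0.076 m and height (world z) of ball1_center below 0.115 m) or (horizontal distance between ball3_center and cooler below 0.076 m and height (world z) of ball3_center below 0.115 m) or (horizontal distance between ball5_center and cooler below 0.076 m and height (world z) of ball5_center below 0.115 m)) and ((horizontal distance between ball1_center and cooler below 0.076 m and height (world z) of ball1_center below 0.115 m) or (horizontal distance between ball4_center and cooler below 0.076 m and height (world z) of ball4_center below 0.115 m) or (horizontal distance between ball5_center and cooler below 0.076 m and height (world z) of ball5_center below 0.115 m)) and ((horizontal distance between ball2_center and cooler below 0.076 m and height (world z) of ball2_center below 0.115 m) or (horizontal distance between ball3_center and cooler below 0.076 m and height (world z) of ball3_center below 0.115 m) or (horizontal distance between ball4_center and cooler below 0.076 m and height (world z) of ball4_center below 0.115 m)) and ((horizontal distance between ball2_center and cooler below 0.076 m and height (world z) of ball2_center below 0.115 m) or (horizontal distance between ball3_center and cooler below 0.076 m and height (world z) of ball3_center below 0.115 m) or (horizontal distance between ball5_center and cooler below 0.076 m and height (world z) of ball5_center below 0.115 m)) and ((horizontal distance between ball2_center and cooler below 0.076 m and height (world z) of ball2_center below 0.115 m) or (horizontal distance between ball4_center and cooler below 0.076 m and height (world z) of ball4_center below 0.115 m) or (horizontal distance between ball5_center and cooler below 0.076 m and height (world z) of ball5_center below 0.115 m)) and ((horizontal distance between ball3_center and cooler below 0.076 m and height (world z) of ball3_center below 0.115 m) or (horizontal distance between ball4_center and cooler below 0.076 m and height (world z) of ball4_center below 0.115 m) or (horizontal distance between ball5_center and cooler below 0.076 m and height (world z) of ball5_center below 0.115 m))), for 0.3 s.
At the end, for the whole second after the job is handed in: The lid stands open (over 1.4 rad), at least four balls are inside the cooler and every other ball is inside the tray or the cooler, and the scoop stands upright (within 0.15 rad) with its bowl's centre over the mat and its underside on it (within 6 mm) (all of step 2 and value of joint lid above 1.4 rad and x of scoop_bowl in the frame of mat between -0.11 and 0.11 m and y of scoop_bowl in the frame of mat between -0.075 and 0.075 m and z of scoop_bowl in the frame of mat below 0.01 m and angle between scoop_bowl's own z axis and vertical below 0.15 rad and ((horizontal distance between ball0_center and cooler below 0.076 m and height (world z) of ball0_center below 0.115 m) or (x of ball0_center in the frame of tray between -0.046 and 0.046 m and y of ball0_center in the frame of tray between -0.135 and 0.135 m and height (world z) of ball0_center below 0.07 m)) and ((horizontal distance between ball1_center and cooler below 0.076 m and height (world z) of ball1_center below 0.115 m) or (x of ball1_center in the frame of tray between -0.046 and 0.046 m and y of ball1_center in the frame of tray between -0.135 and 0.135 m and height (world z) of ball1_center below 0.07 m)) and ((horizontal distance between ball2_center and cooler below 0.076 m and height (world z) of ball2_center below 0.115 m) or (x of ball2_center in the frame of tray between -0.046 and 0.046 m and y of ball2_center in the frame of tray between -0.135 and 0.135 m and height (world z) of ball2_center below 0.07 m)) and ((horizontal distance between ball3_center and cooler below 0.076 m and height (world z) of ball3_center below 0.115 m) or (x of ball3_center in the frame of tray between -0.046 and 0.046 m and y of ball3_center in the frame of tray between -0.135 and 0.135 m and height (world z) of ball3_center below 0.07 m)) and ((horizontal distance between ball4_center and cooler below 0.076 m and height (world z) of ball4_center below 0.115 m) or (x of ball4_center in the frame of tray between -0.046 and 0.046 m and y of ball4_center in the frame of tray between -0.135 and 0.135 m and height (world z) of ball4_center below 0.07 m)) and ((horizontal distance between ball5_center and cooler below 0.076 m and height (world z) of ball5_center below 0.115 m) or (x of ball5_center in the frame of tray between -0.046 and 0.046 m and y of ball5_center in the frame of tray between -0.135 and 0.135 m and height (world z) of ball5_center below 0.07 m))); the robot touches nothing.
It fails at once if an ice ball spilled: it left the tray and the cooler and lies on the counter, the mat or the floor (height (world z) of any of ball0_center, ball1_center, ball2_center, ball3_center, ball4_center, ball5_center below 0.0185 m).
It fails at once if an ice ball touched by the gripper or arm instead of the scoop (over 0.5 N) (contact force between any of the fingers, the arm and ball0 above 0.5 N or contact force between any of the fingers, the arm and ball1 above 0.5 N or contact force between any of the fingers, the arm and ball2 above 0.5 N or contact force between any of the fingers, the arm and ball3 above 0.5 N or contact force between any of the fingers, the arm and ball4 above 0.5 N or contact force between any of the fingers, the arm and ball5 above 0.5 N).
It fails at once if bottle or jar moved by more than 30 mm (distance of any of bottle, jar from where it was at the start of the episode above 0.03 m).
It also fails if it takes over 72 s, if anything falls off the work surface, if the arm or the gripper's body presses on something with over 40 N, if the wrist force passes 120 N, or if a joint passes its speed limit or range.

### The arm

A 6-joint arm with a two-finger parallel gripper is mounted at the origin on the work surface. World frame = base frame: x ahead of the robot, y to its left, z up, the work surface at z = 0. Lengths are in m, angles in rad, forces in N, time in s.
With the tool pointing down it reaches from about 0.35 to 0.925 m from the base axis. Payload 6.4 kg.
Tool frame: the origin (TCP) lies at the very end of the fingers, on their centre line; the grasp point (between the pads) lies 19 mm behind it; y points along the fingers, z is the direction in which the jaws open and shut, and the axes are right-handed (so a half turn about y gives the same grasp; the last joint's range is limited). The gripper opens to 85 mm and grips with 20 to 120 N. Pads are 22 mm wide; open, the fingers measure 114 mm over their backs; the gripper's body (76 mm by 85 mm) begins 54 mm behind the grasp point. The pads swing forward as they close: fully open they stand 13 mm farther back than shut.
Start: joints at [-1.506, 0.245, 1.558, -0, 1.339, -0.174], TCP at [0.154, -0.632, 0.231] pointing down, gripper open.
Joint ranges: [-3.13, 3.13], [-1.02, 2.26], [0.13, 2.54], [-0.95, 4.09], [0.21, 2.88], [-2.74, 2.74]. Speed limits (rad/s): [2.57, 2.57, 3.14, 3.14, 3.14, 3.14].

### API

Orientations are given as a 3x3 rotation matrix whose columns are the frame's x, y, z axes.
In Python, from station import robot gives the robot as it stands.
- The arm moves only by the shell command python3 -m creep 'ROWS' [FORCE]. ROWS is JSON, a list of rows, each an object with "offset": the shift along the world's x, y, z in m, a list of three; "yaw": the turn about the world's z in degrees; "jaw": the finger opening in m, from 0 to 0.0854. A call has 1 to 20 rows; each row is the pose to reach, as a shift and turn from the pose measured when the call began; what a row does not reach only later rows make up. A row lasts 1/12 s, in which the tool goes at most 41.7 mm and 7.16 degrees, less where a joint would pass 70% of its speed; a pose out of reach is approached as far as the arm can. A call with a gripper value outside its range is refused whole. The fingers move at their own pace and stop on an object; FORCE is the grip in N (left out, the last holds). Time passes only in rows, so rows that repeat a pose let the fingers close. It gives the time, the measured TCP pose, the force and the opening at its end, in the units of the state.
- robot.get_state(): the state, without advancing time (a new reading comes with each control period).
- robot.camera(name): name is "side" or "top"; returns (picture, depth): 384x512x3 uint8, red, green, blue; 384x512 float32, m along the optical axis (not along the pixel's ray), 0 where there is no reading.
- robot.get_calibration(name): a dict with "intrinsics" (3x3 intrinsics, pixels), "rvec" (rotation vector, rad) and "tvec" (3), from world to camera coordinates, as OpenCV has them. Camera axes: x right, y down, z forward; pixel columns grow to the right and rows downward; lengths in m; the calibration is good to about 2 mm. A picture is of the moment at which its call begins. get_calibration takes no time and is no camera call.
- robot.hand_in(): hands the job in, once; it reports no verdict.
Trained networks look in the newest picture that a camera, given by its name, has taken for a name from the list of things; names that differ only in an ending like _2 or _b are one class to them, and where a whole thing is asked for, a point or a joint stands for the part that bears it (a point fixed in the world has none). Each returns a list of dicts, best first, with "p" (0 to 1); they miss things now and then, are a little off and sometimes report something else, mostly with a low value. They report only what shows in the picture. A call takes as long as a camera call.
- robot.silhouettes(camera, label): "mask" (384x512 bool, what is visible of it) and "box" ([centre column, centre row, width, height] in pixels, round what is visible of it).
The state is a dict: "time_s": time; "joints": joint angles; "qvel": joint speeds; "tau": joint torques, N m; "position": TCP position; "tool_rot": TCP orientation; "ft_force": force on the tool from outside, world axes, zero at the start; "wrist_torque": the same for the moment, N m; "width": finger opening in m.
Only numpy, scipy, OpenCV 4.12 (cv2) and the standard library are available. Lean on these libraries where they do the work, as an engineer would, in place of code of your own. Each camera call takes 0.05 s, during which the arm holds its last target.

## Working session

There is one attempt and no reset: what is moved stays moved. The work goes in short steps, Python scripts to look and compute and a shell command to move; the robot and the scene stay as the last step left them, time stands still between calls to the robot, and variables do not carry over. Pictures are saved under pics/ and viewed, and the job is handed in when it is done.

```bash
ls; mkdir -p pics
cat > h.py <<'E'
import numpy as np, cv2
from station import robot
def cal(c):
    k=robot.get_calibration(c); R,_=cv2.Rodrigues(np.array(k["rvec"],float)); return np.array(k["intrinsics"]),R,np.array(k["tvec"],float).ravel()
def cloud(c,d):
    K,R,t=cal(c); v,u=np.mgrid[:384,:512]
    P=np.stack([(u-K[0,2])/K[0,0]*d,(v-K[1,2])/K[1,1]*d,d],-1)
    return (P-t)@R
def proj(c,p):
    K,R,t=cal(c); q=K@(R@np.array(p)+t); return q[:2]/q[2]
def save(n,img): cv2.imwrite(f"pics/{n}.png",img[...,::-1])
E
python3 - <<'E'
from h import *
s=robot.get_state(); print(s)
for c in("top","side"):
    im,d=robot.camera(c); save("a_"+c,im); np.save("d_"+c,d)
    P=cloud(c,d)
    K,R,t=cal(c); print(c,"cam pos",-R.T@t)
    for n in ["cooler","lid_bar","tray","mat","scoop_grip","bottle","jar","ball0_center"]:
        for r in robot.silhouettes(c,n)[:6]:
            m=r["mask"]&(d>0)
            if m.sum()<5: continue
            Q=P[m]; print(n,round(r["p"],2),np.round(r["box"]),"med",np.round(np.median(Q,0),3),"lo",np.round(np.percentile(Q,2,axis=0),3),"hi",np.round(np.percentile(Q,98,axis=0),3))
E
```

```text
pics
{'time_s': 0.0, 'joints': array([-1.50609737e+00,  2.45836604e-01,  1.55903219e+00,  1.95860773e-05,
        1.33869154e+00, -1.74115233e-01]), 'qvel': array([-1.13118729e-03, -1.51100222e-03, -7.86933665e-05,  1.83936415e-04,
        2.67753288e-04, -3.53004771e-04]), 'tau': array([ 8.35875690e-04, -4.29494154e+01, -3.26135123e+01, -1.17275458e-04,
        5.17941327e-03, -9.25302885e-06]), 'position': array([ 0.15372183, -0.63098139,  0.23015614]), 'tool_rot': array([[-9.71620251e-01, -1.08196865e-04,  2.36546138e-01],
       [-2.36545890e-01,  1.96479244e-03, -9.71618331e-01],
       [-3.59638006e-04, -9.99998064e-01, -1.93462564e-03]]), 'ft_force': array([0.54619402, 0.35864093, 0.19323307]), 'wrist_torque': array([ 0.02150664, -0.03473731,  0.04421505]), 'width': 0.08539449412472709}
top cam pos [ 0.5089961  -0.00475827  1.17340849]
cooler 0.93 [142. 234.  73.  67.] med [0.486 0.293 0.141] lo [0.406 0.232 0.016] hi [0.566 0.377 0.223]
lid_bar 0.76 [137. 236.  66.  65.] med [0.487 0.302 0.142] lo [0.405 0.233 0.136] hi [0.566 0.378 0.224]
lid_bar 0.56 [259. 219.  98.  42.] m
[... 1409 characters left out ...]
468 -0.162  0.003] hi [0.581 0.118 0.043]
mat 0.95 [225. 344. 112.  78.] med [ 0.471 -0.33   0.005] lo [ 0.386 -0.389  0.002] hi [ 0.6   -0.244  0.008]
scoop_grip 0.87 [221. 348.  86.  52.] med [ 0.52  -0.324  0.009] lo [ 0.418 -0.373  0.005] hi [ 0.57  -0.287  0.076]
scoop_grip 0.31 [318. 238.  26.  31.] med [ 0.744 -0.09   0.054] lo [ 0.722 -0.102  0.006] hi [ 0.771 -0.054  0.069]
bottle 0.76 [308. 183.  24.  54.] med [0.733 0.074 0.089] lo [0.709 0.064 0.011] hi [0.76  0.099 0.162]
jar 0.72 [307. 180.  23.  57.] med [0.734 0.075 0.087] lo [0.709 0.064 0.004] hi [0.765 0.197 0.162]
jar 0.66 [320. 240.  24.  28.] med [ 0.745 -0.09   0.054] lo [ 0.722 -0.102  0.003] hi [ 0.772 -0.052  0.069]
```

Run:
```python
import cv2
a=cv2.imread("pics/a_top.png");b=cv2.imread("pics/a_side.png")
cv2.imwrite("pics/b1.png",cv2.resize(a[110:280,90:410],(800,425),interpolation=2))
cv2.imwrite("pics/b2.png",cv2.resize(b[80:384,140:380],(474,600),interpolation=2))
```

```text
(no output)
```

View pics/b1.png

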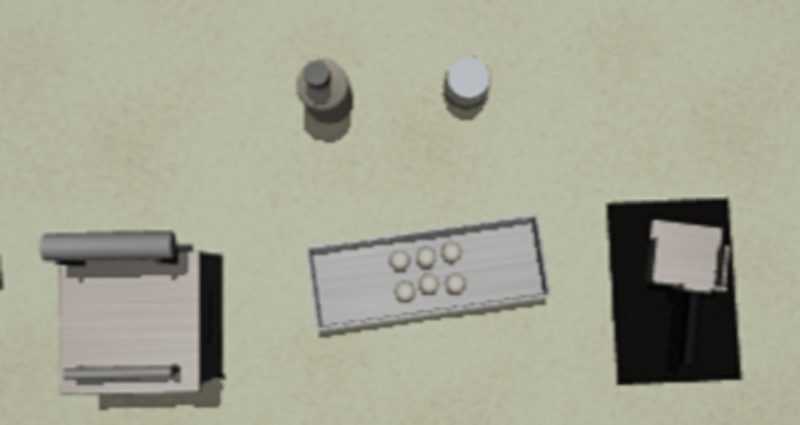

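View pics/b2.png

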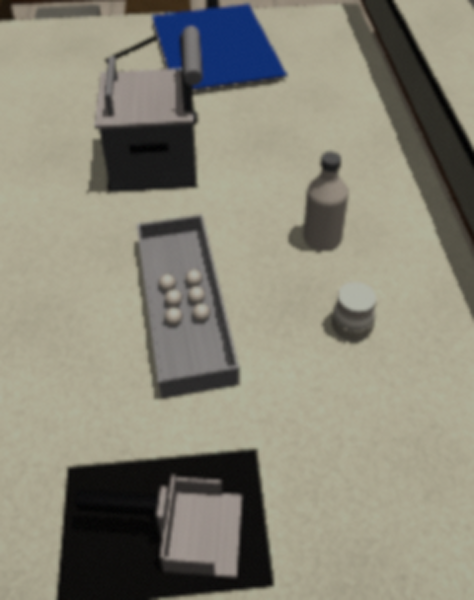

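```bash
cat > fit.py <<'E'
from h import *
def rect(Q,name):
    (c,s,a)=cv2.minAreaRect(Q[:,:2].astype(np.float32)*1000)
    print(name,len(Q),"c",np.round(c,1),"size",np.round(s,1),"ang",round(a,1))
if __name__=="__main__":
  for c in("top","side"):
    d=np.load(f"d_{c}.npy"); P=cloud(c,d); im=cv2.imread(f"pics/a_{c}.png").astype(int)
    x,y,z=P[...,0],P[...,1],P[...,2]; ok=d>0
    print(c)
    rect(P[ok&(abs(z-.14)<.004)&(y>.2)&(y<.42)&(x>.35)&(x<.6)],"lid")
    bar=P[ok&(z>.165)&(z<.19)&(y>.2)&(y<.42)&(x>.38)&(x<.5)]; rect(bar,"bar"); print(np.round(np.percentile(bar,[1,50,99],axis=0),3).tolist())
    rod=P[ok&(z>.19)&(y>.2)&(y<.42)&(x>.5)&(x<.62)]; rect(rod,"rod")
    rect(P[ok&(z>.032)&(z<.05)&(x>.44)&(x<.61)&(y>-.18)&(y<.14)&~((abs(y+.02)<.065)&(abs(x-.523)<.035))],"trayrim")
    dark=(im.max(-1)<45)&ok&(y<-.2)&(y>-.42)&(x>.36)&(x<.64)&(z<.015); rect(P[dark],"mat")
    h=P[ok&(z>.055)&(z<.09)&(y<-.2)&(y>-.42)&(x>.36)&(x<.64)]; rect(h,"scoop high")
    hd=h[(h[:,2]>.066)&(h[:,2]<.079)]; rect(hd,"handle top"); print(np.round(np.percentile(hd,[1,50,99],axis=0),3).tolist())
    fl=(im.min(-1)>90)&ok&(y<-.25)&(y>-.4)&(x>.45)&(x<.62)&(z<.016); rect(P[fl],"bowl floor")
E
python3 fit.py
python3 - <<'E'
from h import *
K,R,t=cal("top");print(K)
E
```

```text
top
lid 2607 c [479.3 305.9] size [151.4 154.4] ang 89.6
bar 206 c [426.8 305.7] size [ 12.1 110.1] ang 0.3
[[0.421, 0.252, 0.174], [0.427, 0.304, 0.181], [0.433, 0.359, 0.186]]
rod 612 c [554.  304.5] size [129.5  31.1] ang 89.8
trayrim 386 c [522.5 -16.1] size [100.1 278.2] ang 6.6
mat 2419 c [ 490.4 -312.9] size [215.4 147.2] ang 0.8
scoop high 236 c [ 453.6 -316.5] size [28.8 90.9] ang 85.4
handle top 209 c [ 454.  -316.6] size [28.8 90.1] ang 85.4
[[0.41, -0.333, 0.066], [0.457, -0.312, 0.074], [0.499, -0.301, 0.079]]
bowl floor 1090 c [ 535.9 -325. ] size [168.  149.7] ang 0.0
side
lid 1129 c [479.9 300.9] size [153.7 152.7] ang 0.3
bar 94 c [428.4 301.2] size [112.9  11.7] ang 89.5
[[0.422, 0.245, 0.166], [0.429, 0.289, 0.181], [0.434, 0.356, 0.184]]
rod 286 c [555.1 300.3] size [ 31.7 132.6] ang 0.0
trayrim 520 c [523.5 -20.3] size [100.4 280.6] ang 6.5
mat 4582 c [ 492.  -318.1] size [215.  146.8] ang 0.6
scoop high 521 c [ 454.  -323.2] size [31.4 92.8] ang 88.0
handle top 443 c [ 453.7 -323.2] size [31.4 92.2] ang 88.0
[[0.409, -0.34, 0.067], [0.458, -0.32, 0.075], [0.5, -0.307, 0.078]]
bowl floor 2002 c [ 553.7 -325.1] size [149.7 132.5] ang 89.9
[[384.37194896   0.         253.96288524]
 [  0.         384.37194896 188.74192622]
 [  0.           0.           1.        ]]
```

```bash
python3 -m creep '[{"offset":[0.346,0.431,0.06],"yaw":76.3,"jaw":0.05},{"offset":[0.346,0.431,0.06],"yaw":76.3,"jaw":0.05},{"offset":[0.346,0.431,0.06],"yaw":76.3,"jaw":0.05},{"offset":[0.346,0.431,0.06],"yaw":76.3,"jaw":0.05},{"offset":[0.346,0.431,0.06],"yaw":76.3,"jaw":0.05},{"offset":[0.346,0.431,0.06],"yaw":76.3,"jaw":0.05},{"offset":[0.346,0.431,0.06],"yaw":76.3,"jaw":0.05},{"offset":[0.346,0.431,0.06],"yaw":76.3,"jaw":0.05},{"offset":[0.346,0.431,0.06],"yaw":76.3,"jaw":0.05},{"offset":[0.346,0.431,0.06],"yaw":76.3,"jaw":0.05},{"offset":[0.346,0.431,0.06],"yaw":76.3,"jaw":0.05},{"offset":[0.346,0.431,0.06],"yaw":76.3,"jaw":0.05},{"offset":[0.346,0.431,0.06],"yaw":76.3,"jaw":0.05}]' 40
```

```text
time_s: 1.98
position: [0.4919, -0.2098, 0.2904]
tool_rot: [[-0.0, 0.001, 1.0], [-1.0, -0.001, -0.0], [0.001, -1.0, 0.001]]
ft_force: [-0.5, -0.8, 0.7]
width: 0.0502
```

Run:
```python
from h import *
for c in("top","side"):
    d=np.load(f"d_{c}.npy"); P=cloud(c,d); im=cv2.imread(f"pics/a_{c}.png").astype(int)
    x,y,z=P[...,0],P[...,1],P[...,2]
    m=(d>0)&(abs(z-.074)<.006)&(y<-.2)&(y>-.42)&(x>.36)&(x<.485)
    Q=P[m][:,:2]
    v=cv2.fitLine(Q.astype(np.float32),cv2.DIST_HUBER,0,.001,.001).ravel(); print(c,m.sum(),np.degrees(np.arctan2(v[1],v[0])),v[2:],"y at .454",v[3]+(.454-v[2])*v[1]/v[0],Q.min(0),Q.max(0))
    # riser line
    m=(d>0)&(z>.05)&(z<.09)&(y<-.2)&(y>-.42)&(x>.488)&(x<.53); Q=P[m]; print("riser",np.round([Q.min(0),Q.max(0)],3).tolist())
    m=(d>0)&(z>.025)&(z<.05)&(y<-.2)&(y>-.42)&(x>.48)&(x<.6); Q=P[m]; print("bowl walls",np.round(np.percentile(Q,[1,99],axis=0),3).tolist()); (cc,s,a)=cv2.minAreaRect(Q[:,:2].astype(np.float32)*1000); print(cc,s,a)
```

```text
top 158 -9.343659 [ 0.445868   -0.31204897] y at .454 -0.313387 [ 0.40937336 -0.3270731 ] [ 0.48263115 -0.30010969]
riser [[0.488, -0.348, 0.052], [0.5, -0.306, 0.079]]
bowl walls [[0.492, -0.369, 0.025], [0.553, -0.28, 0.047]]
(519.9742431640625, -324.9276428222656) (85.80435943603516, 56.04995346069336) 81.95555114746094
side 335 -8.00755 [ 0.4536856  -0.32051742] y at .454 -0.32056165 [ 0.40783823 -0.33049758] [ 0.48443317 -0.30654577]
riser [[0.488, -0.34, 0.051], [0.501, -0.309, 0.077]]
bowl walls [[0.492, -0.374, 0.025], [0.554, -0.286, 0.047]]
(521.1970825195312, -328.6935119628906) (85.5458755493164, 57.015647888183594) 81.87681579589844
```

```bash
python3 -m creep '[{"offset":[-0.064,0.513,-0.03],"yaw":0,"jaw":0.05},{"offset":[-0.064,0.513,-0.03],"yaw":0,"jaw":0.05},{"offset":[-0.064,0.513,-0.03],"yaw":0,"jaw":0.05},{"offset":[-0.064,0.513,-0.03],"yaw":0,"jaw":0.05},{"offset":[-0.064,0.513,-0.03],"yaw":0,"jaw":0.05},{"offset":[-0.064,0.513,-0.03],"yaw":0,"jaw":0.05},{"offset":[-0.064,0.513,-0.03],"yaw":0,"jaw":0.05},{"offset":[-0.064,0.513,-0.03],"yaw":0,"jaw":0.05},{"offset":[-0.064,0.513,-0.03],"yaw":0,"jaw":0.05},{"offset":[-0.064,0.513,-0.03],"yaw":0,"jaw":0.05},{"offset":[-0.064,0.513,-0.03],"yaw":0,"jaw":0.05},{"offset":[-0.064,0.513,-0.03],"yaw":0,"jaw":0.05},{"offset":[-0.064,0.513,-0.03],"yaw":0,"jaw":0.05},{"offset":[-0.064,0.513,-0.03],"yaw":0,"jaw":0.05},{"offset":[-0.064,0.513,-0.03],"yaw":0,"jaw":0.05}]'
python3 - <<'E'
from h import *
ims=[]
for c in("top","side"):
    im,d=robot.camera(c); np.save("d2_"+c,d); P=cloud(c,d); z=P[...,2]
    p=robot.get_state()["position"]; print(c,proj(c,p),p)
    m=(d>0)&(abs(P[...,0]-p[0])<.12)&(abs(P[...,1]-p[1])<.12)&(z>p[2]-.01)
    Q=P[m]
    for lo,hi in((.24,.3),(.3,.35),(.35,.42)):
        q=Q[(Q[:,2]>lo)&(Q[:,2]<hi)]
        if len(q)>5: print(lo,len(q),np.round(np.percentile(q,[1,50,99],axis=0),3).tolist())
    u,v=proj(c,p).astype(int); cr=im[max(0,v-80):v+60,max(0,u-80):u+80]; save("c_"+c,cv2.resize(cr,None,fx=3,fy=3))
E
```

```text
time_s: 3.23
position: [0.4274, 0.3039, 0.2602]
tool_rot: [[0.002, 0.0, 1.0], [-1.0, -0.001, 0.002], [0.001, -1.0, 0.0]]
ft_force: [-0.1, -0.3, 0.6]
width: 0.0502
top [126.78500634 261.24698991] [0.42776129 0.30306048 0.2602846 ]
0.24 48 [[0.391, 0.294, 0.27], [0.403, 0.296, 0.282], [0.465, 0.312, 0.299]]
0.3 195 [[0.379, 0.289, 0.302], [0.462, 0.295, 0.322], [0.489, 0.313, 0.349]]
0.35 295 [[0.416, 0.269, 0.352], [0.468, 0.296, 0.37], [0.495, 0.317, 0.418]]
side [191.69720134  93.82158254] [0.42802647 0.30256786 0.26042157]
0.24 112 [[0.391, 0.288, 0.266], [0.404, 0.294, 0.285], [0.468, 0.312, 0.3]]
0.3 429 [[0.369, 0.284, 0.301], [0.427, 0.291, 0.331], [0.49, 0.315, 0.35]]
0.35 855 [[0.365, 0.263, 0.351], [0.433, 0.289, 0.375], [0.494, 0.307, 0.419]]
```

```bash
python3 -m creep '[{"offset":[0,0,-0.03],"yaw":0,"jaw":0.05},{"offset":[0,0,-0.06],"yaw":0,"jaw":0.05},{"offset":[0,0,-0.085],"yaw":0,"jaw":0.05},{"offset":[0,0,-0.1],"yaw":0,"jaw":0.05},{"offset":[0,0,-0.1],"yaw":0,"jaw":0.03},{"offset":[0,0,-0.1],"yaw":0,"jaw":0.0},{"offset":[0,0,-0.1],"yaw":0,"jaw":0.0},{"offset":[0,0,-0.1],"yaw":0,"jaw":0.0},{"offset":[0,0,-0.1],"yaw":0,"jaw":0.0},{"offset":[0,0,-0.1],"yaw":0,"jaw":0.0}]' 30
```

```text
time_s: 4.17
position: [0.4263, 0.3021, 0.1618]
tool_rot: [[-0.001, -0.004, 1.0], [-1.0, -0.002, -0.001], [0.002, -1.0, -0.004]]
ft_force: [-9.8, -3.6, 5.2]
width: 0.0109
```

```bash
python3 -m creep '[{"offset":[0.0044,0,0.0107],"yaw":0,"jaw":0},{"offset":[0.0097,0,0.021],"yaw":0,"jaw":0},{"offset":[0.0159,0,0.0308],"yaw":0,"jaw":0},{"offset":[0.0229,0,0.0401],"yaw":0,"jaw":0},{"offset":[0.0308,0,0.0487],"yaw":0,"jaw":0},{"offset":[0.0393,0,0.0565],"yaw":0,"jaw":0},{"offset":[0.0485,0,0.0636],"yaw":0,"jaw":0},{"offset":[0.0582,0,0.0699],"yaw":0,"jaw":0},{"offset":[0.0685,0,0.0753],"yaw":0,"jaw":0},{"offset":[0.0792,0,0.0797],"yaw":0,"jaw":0},{"offset":[0.0903,0,0.0833],"yaw":0,"jaw":0},{"offset":[0.0903,0,0.0833],"yaw":0,"jaw":0},{"offset":[0.0903,0,0.0833],"yaw":0,"jaw":0}]'
python3 - <<'E'
from h import *
im,d=robot.camera("side"); save("d_side",cv2.resize(im[30:200,140:300],None,fx=3,fy=3)); print(robot.get_state()["ft_force"])
E
```

```text
time_s: 5.25
position: [0.519, 0.3018, 0.2488]
tool_rot: [[-0.002, 0.002, 1.0], [-1.0, -0.002, -0.002], [0.002, -1.0, 0.002]]
ft_force: [-1.1, -3.6, 7.4]
width: 0.0106
[-1.09659255 -2.62535216  7.64745471]
```

View pics/d_side.png

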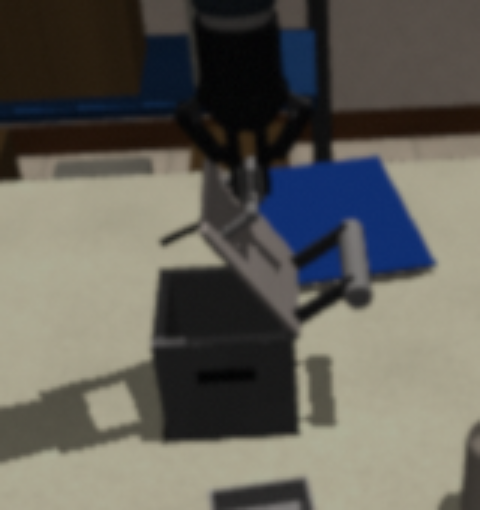

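The lid is about 1 rad open, with the bar held at about (250,205). I'll open the jaws slightly and rise clear.

```bash
python3 -m creep '[{"offset":[0,0,0.003],"yaw":0,"jaw":0.024},{"offset":[0,0,0.008],"yaw":0,"jaw":0.024},{"offset":[0,0,0.018],"yaw":0,"jaw":0.024},{"offset":[0,0,0.04],"yaw":0,"jaw":0.024},{"offset":[0,0,0.07],"yaw":0,"jaw":0.024},{"offset":[0,0,0.09],"yaw":0,"jaw":0.024},{"offset":[-0.03,-0.03,0.09],"yaw":0,"jaw":0.024},{"offset":[-0.06,-0.06,0.09],"yaw":0,"jaw":0.024},{"offset":[-0.06,-0.1,0.09],"yaw":0,"jaw":0.024},{"offset":[-0.06,-0.14,0.09],"yaw":0,"jaw":0.024}]'
python3 - <<'E'
from h import *
im,d=robot.camera("side"); save("e_side",cv2.resize(im[30:200,140:300],None,fx=3,fy=3)); print(robot.get_state()["ft_force"])
E
```

```text
time_s: 6.13
position: [0.4573, 0.1613, 0.3398]
tool_rot: [[0.001, 0.004, 1.0], [-1.0, -0.001, 0.001], [0.001, -1.0, 0.004]]
ft_force: [1.6, -1.1, -0.0]
width: 0.0243
[ 4.24555848 -1.29318793  0.79720679]
```

View pics/e_side.png

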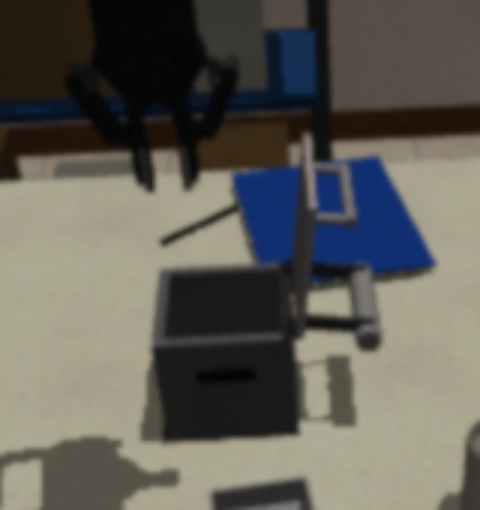

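The lid stands open at about (305,235). Next I go to the scoop.

```bash
python3 -m creep '[{"offset":[-0.003,-0.478,-0.18],"yaw":-98.1,"jaw":0.05},{"offset":[-0.003,-0.478,-0.18],"yaw":-98.1,"jaw":0.05},{"offset":[-0.003,-0.478,-0.18],"yaw":-98.1,"jaw":0.05},{"offset":[-0.003,-0.478,-0.18],"yaw":-98.1,"jaw":0.05},{"offset":[-0.003,-0.478,-0.18],"yaw":-98.1,"jaw":0.05},{"offset":[-0.003,-0.478,-0.18],"yaw":-98.1,"jaw":0.05},{"offset":[-0.003,-0.478,-0.18],"yaw":-98.1,"jaw":0.05},{"offset":[-0.003,-0.478,-0.18],"yaw":-98.1,"jaw":0.05},{"offset":[-0.003,-0.478,-0.18],"yaw":-98.1,"jaw":0.05},{"offset":[-0.003,-0.478,-0.18],"yaw":-98.1,"jaw":0.05},{"offset":[-0.003,-0.478,-0.18],"yaw":-98.1,"jaw":0.05},{"offset":[-0.003,-0.478,-0.18],"yaw":-98.1,"jaw":0.05},{"offset":[-0.003,-0.478,-0.18],"yaw":-98.1,"jaw":0.05},{"offset":[-0.003,-0.478,-0.18],"yaw":-98.1,"jaw":0.05},{"offset":[-0.003,-0.478,-0.18],"yaw":-98.1,"jaw":0.05},{"offset":[-0.003,-0.478,-0.18],"yaw":-98.1,"jaw":0.05},{"offset":[-0.003,-0.478,-0.18],"yaw":-98.1,"jaw":0.05}]'
python3 - <<'E'
from h import *
s=robot.get_state(); print(s["position"],s["tool_rot"][:,2])
im,d=robot.camera("side"); save("f_side",cv2.resize(im[200:384,100:340],None,fx=3,fy=3)); print(proj("side",s["position"]))
im,d=robot.camera("top"); P=cloud("top",d)
x,y,z=P[...,0],P[...,1],P[...,2]
m=(d>0)&(abs(z-.14)<.15)&(y>.2)&(y<.42)&(x>.35)&(x<.65)&(z>.1); print("lid x",np.percentile(P[m&(z>.22)],[2,50,98],axis=0))
E
```

```text
time_s: 7.6
position: [0.4559, -0.3224, 0.1607]
tool_rot: [[-0.99, -0.006, -0.144], [0.144, -0.004, -0.99], [0.005, -1.0, 0.004]]
ft_force: [0.1, -0.2, -0.2]
width: 0.0498
[ 0.45587132 -0.32238467  0.16068256] [-0.14403457 -0.98956313  0.00434158]
[195.84456122 313.46833748]
lid x [[0.56563934 0.23105943 0.22343336]
 [0.57682159 0.30152696 0.2556811 ]
 [0.61719155 0.37391019 0.28080871]]
```

View pics/f_side.png

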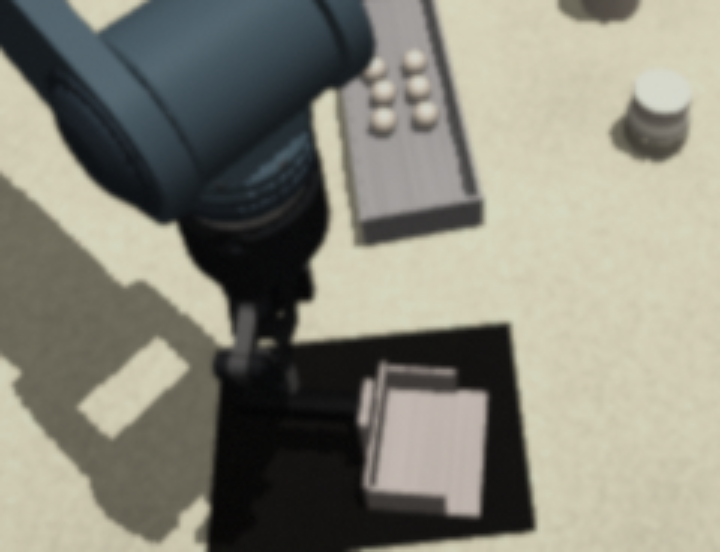

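```bash
python3 -m creep '[{"offset":[-0.002,0.005,-0.03],"yaw":0.2,"jaw":0.05},{"offset":[-0.002,0.005,-0.06],"yaw":0.2,"jaw":0.05},{"offset":[-0.002,0.005,-0.09],"yaw":0.2,"jaw":0.05},{"offset":[-0.002,0.005,-0.11],"yaw":0.2,"jaw":0.05},{"offset":[-0.002,0.005,-0.116],"yaw":0.2,"jaw":0.05},{"offset":[-0.002,0.005,-0.116],"yaw":0.2,"jaw":0.03},{"offset":[-0.002,0.005,-0.116],"yaw":0.2,"jaw":0.01},{"offset":[-0.002,0.005,-0.116],"yaw":0.2,"jaw":0.01},{"offset":[-0.002,0.005,-0.116],"yaw":0.2,"jaw":0.01},{"offset":[-0.002,0.005,-0.116],"yaw":0.2,"jaw":0.01},{"offset":[-0.002,0.005,-0.116],"yaw":0.2,"jaw":0.01},{"offset":[-0.002,0.005,-0.116],"yaw":0.2,"jaw":0.01}]' 80
python3 - <<'E'
from h import *
s=robot.get_state(); print(s["position"],s["ft_force"],s["wrist_torque"],s["width"])
im,d=robot.camera("side"); save("g_side",cv2.resize(im[200:384,100:340],None,fx=3,fy=3))
E
```

```text
time_s: 8.7
position: [0.4549, -0.3182, 0.0465]
tool_rot: [[-0.99, -0.003, -0.141], [0.141, -0.006, -0.99], [0.002, -1.0, 0.006]]
ft_force: [-0.8, 1.3, 7.2]
width: 0.0145
[ 0.45488547 -0.31823911  0.04652917] [-0.77673168  1.30191255  7.18175425] [ 0.28479455 -0.07936386  0.09409493] 0.014503107195037689
```

View pics/g_side.png

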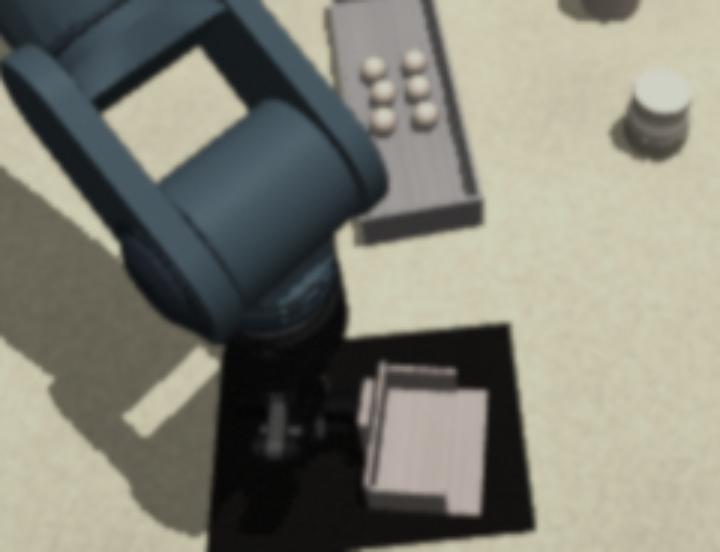

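```bash
python3 -m creep '[{"offset":[0,0,0.02],"yaw":0,"jaw":0.0},{"offset":[0,0,0.05],"yaw":0,"jaw":0.0},{"offset":[0,0,0.09],"yaw":5,"jaw":0.0},{"offset":[0.02,0.02,0.1],"yaw":12,"jaw":0.0},{"offset":[0.04,0.04,0.1],"yaw":19,"jaw":0.0},{"offset":[0.06,0.06,0.1],"yaw":26,"jaw":0.0},{"offset":[0.07,0.08,0.1],"yaw":33,"jaw":0.0},{"offset":[0.08,0.1,0.1],"yaw":40,"jaw":0.0},{"offset":[0.088,0.123,0.1],"yaw":47,"jaw":0.0},{"offset":[0.088,0.123,0.1],"yaw":54,"jaw":0.0},{"offset":[0.088,0.123,0.1],"yaw":61,"jaw":0.0},{"offset":[0.088,0.123,0.1],"yaw":68,"jaw":0.0},{"offset":[0.088,0.123,0.1],"yaw":75,"jaw":0.0},{"offset":[0.088,0.123,0.1],"yaw":82,"jaw":0.0},{"offset":[0.088,0.123,0.1],"yaw":89,"jaw":0.0},{"offset":[0.088,0.123,0.1],"yaw":96,"jaw":0.0},{"offset":[0.088,0.123,0.1],"yaw":102,"jaw":0.0},{"offset":[0.088,0.123,0.1],"yaw":104.7,"jaw":0.0},{"offset":[0.088,0.123,0.1],"yaw":104.7,"jaw":0.0},{"offset":[0.088,0.123,0.1],"yaw":104.7,"jaw":0.0}]' 80
cat > look.py <<'E'
from h import *
import sys
n=sys.argv[1]
s=robot.get_state(); print(np.round(s["position"],4),"zang",np.degrees(np.arctan2(s["tool_rot"][1,2],s["tool_rot"][0,2])),s["width"],s["ft_force"])
out=[]
for c in("side","top"):
    im,d=robot.camera(c); np.save(f"d_{n}_{c}",d); cv2.imwrite(f"pics/full_{n}_{c}.png",im[...,::-1])
    cr=im[150:330,140:340] if c=="side" else im[150:290,110:410]
    out.append(cv2.resize(cr,None,fx=3,fy=3) if c=="side" else cv2.resize(cr,None,fx=2.6,fy=2.6))
    save(n+"_"+c,out[-1])
E
python3 look.py h
```

```text
time_s: 10.42
position: [0.5427, -0.1952, 0.1465]
tool_rot: [[0.114, 0.006, 0.994], [-0.994, -0.002, 0.114], [0.002, -1.0, 0.006]]
ft_force: [0.7, 0.4, -0.7]
width: 0.0144
[ 0.5427 -0.1952  0.1465] zang 6.521449556822761 0.014434648746249789 [ 0.7213067   0.37162962 -0.70437454]
```

View pics/h_side.png

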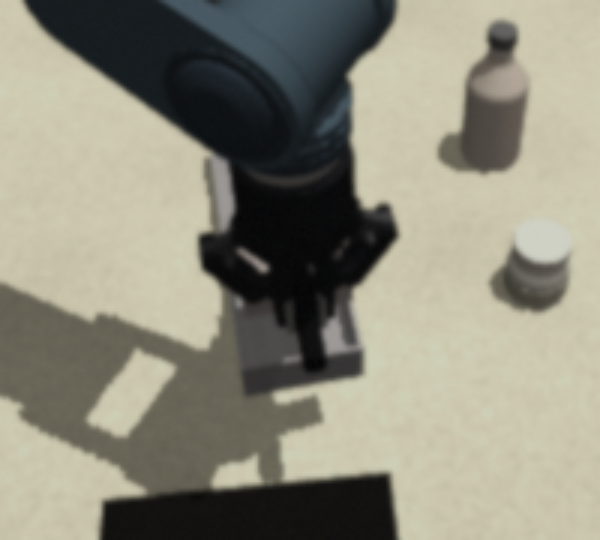

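View pics/h_top.png

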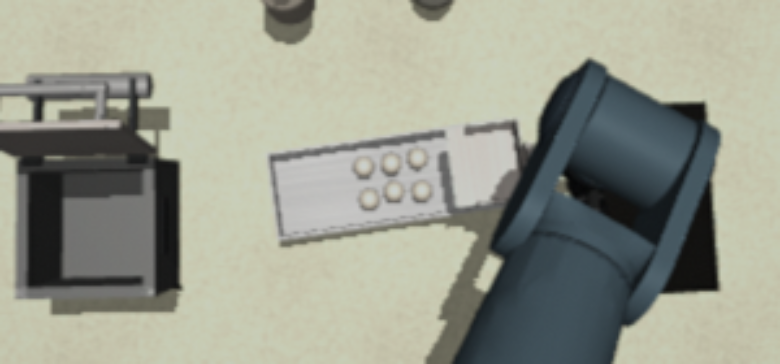

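```bash
cat > bowl.py <<'E'
from h import *
import sys
TC=np.array([.523,-.018]); TA=np.radians(6.5)
def bowl(n,zlo,zhi,xr=(.44,.64),yr=(-.2,.05)):
    d=np.load(f"d_{n}_top.npy");P=cloud("top",d);x,y,z=P[...,0],P[...,1],P[...,2]
    m=(d>0)&(z>zlo)&(z<zhi)&(x>xr[0])&(x<xr[1])&(y>yr[0])&(y<yr[1])
    Q=P[m]; Q2=Q.copy(); r=Q[:,:2]-TC
    Q2[:,0]=r@[np.cos(TA),np.sin(TA)]; Q2[:,1]=r@[-np.sin(TA),np.cos(TA)]
    return Q,Q2
if __name__=="__main__":
    n,zlo,zhi=sys.argv[1],float(sys.argv[2]),float(sys.argv[3])
    Q,T=bowl(n,zlo,zhi); print(len(T),np.round(np.percentile(T,[1,25,50,75,99],axis=0),4).tolist())
    h=np.histogram(T[:,2],20);print(h)
    zf=np.median(T[:,2])
    c=abs(T[:,2]-zf)<.008; A=np.c_[T[c][:,:2],np.ones(c.sum())]; print("plane",np.linalg.lstsq(A,T[c][:,2],rcond=None)[0])
    print(cv2.minAreaRect((T[:,:2]*1000).astype(np.float32)))
E
python3 bowl.py h .09 .16
```

```text
839 [[-0.0398, -0.1327, 0.1018], [-0.0163, -0.1159, 0.1053], [0.0037, -0.0969, 0.1066], [0.0238, -0.0781, 0.1084], [0.0424, -0.0596, 0.1453]]
(array([ 16, 173, 400, 143,  13,   3,   4,   4,   5,   5,   3,   3,   7,
        14,  18,  15,   7,   3,   1,   2]), array([0.09949241, 0.10230399, 0.10511558, 0.10792717, 0.11073876,
       0.11355035, 0.11636194, 0.11917353, 0.12198511, 0.1247967 ,
       0.12760829, 0.13041988, 0.13323147, 0.13604306, 0.13885465,
       0.14166623, 0.14447782, 0.14728941, 0.150101  , 0.15291259,
       0.15572418]))
plane [ 0.00437697 -0.00415728  0.1059959 ]
((1.1625633239746094, -96.45854949951172), (75.1713638305664, 83.97774505615234), 89.49105834960938)
```

```bash
python3 -m creep '[{"offset":[-0.002,0.007,0],"yaw":0.3,"jaw":0.0},{"offset":[-0.002,0.007,-0.02],"yaw":0.3,"jaw":0.0},{"offset":[-0.002,0.007,-0.04],"yaw":0.3,"jaw":0.0},{"offset":[-0.002,0.007,-0.055],"yaw":0.3,"jaw":0.0},{"offset":[-0.002,0.007,-0.065],"yaw":0.3,"jaw":0.0},{"offset":[-0.002,0.007,-0.075],"yaw":0.3,"jaw":0.0},{"offset":[-0.002,0.007,-0.082],"yaw":0.3,"jaw":0.0},{"offset":[-0.002,0.007,-0.087],"yaw":0.3,"jaw":0.0},{"offset":[-0.002,0.007,-0.09],"yaw":0.3,"jaw":0.0},{"offset":[-0.002,0.007,-0.092],"yaw":0.3,"jaw":0.0},{"offset":[-0.002,0.007,-0.092],"yaw":0.3,"jaw":0.0}]' 80
python3 look.py i; python3 bowl.py i .005 .1|tail -2
```

```text
time_s: 11.43
position: [0.541, -0.1883, 0.0546]
tool_rot: [[0.119, 0.007, 0.993], [-0.993, -0.002, 0.119], [0.002, -1.0, 0.006]]
ft_force: [-0.0, 0.1, -1.1]
width: 0.0147
[ 0.541  -0.1883  0.0546] zang 6.8357807344831345 0.014665737126257435 [-0.04314611  0.119391   -1.05462433]
plane [-0.00269758 -0.02615802  0.01154177]
((13.213592529296875, -52.03727722167969), (237.3177032470703, 196.86251831054688), 81.86923217773438)
```

View pics/i_top.png

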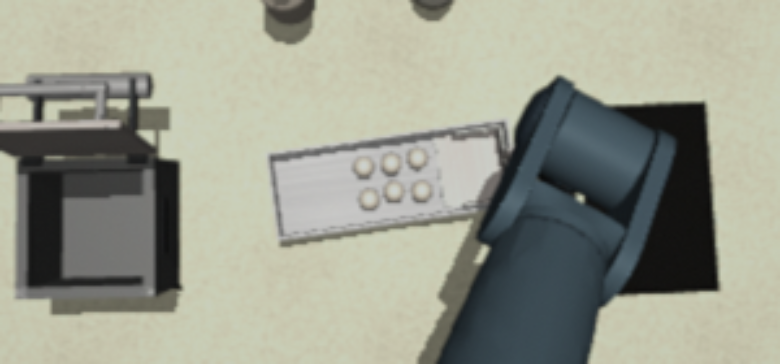

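```bash
python3 -m creep '[{"offset":[0,0,-0.001],"yaw":0,"jaw":0.0},{"offset":[0,0,-0.002],"yaw":0,"jaw":0.0},{"offset":[0,0,-0.0025],"yaw":0,"jaw":0.0},{"offset":[-0.0007,0.006,-0.0025],"yaw":-0.1,"jaw":0.0},{"offset":[-0.0014,0.012,-0.0025],"yaw":-0.1,"jaw":0.0},{"offset":[-0.002,0.018,-0.0025],"yaw":-0.1,"jaw":0.0},{"offset":[-0.0027,0.024,-0.0025],"yaw":-0.1,"jaw":0.0},{"offset":[-0.0034,0.03,-0.0025],"yaw":-0.1,"jaw":0.0},{"offset":[-0.0041,0.036,-0.0025],"yaw":-0.1,"jaw":0.0},{"offset":[-0.0048,0.042,-0.0025],"yaw":-0.1,"jaw":0.0},{"offset":[-0.0055,0.048,-0.0025],"yaw":-0.1,"jaw":0.0},{"offset":[-0.0062,0.054,-0.0025],"yaw":-0.1,"jaw":0.0},{"offset":[-0.0068,0.06,-0.0025],"yaw":-0.1,"jaw":0.0}]' 80
python3 look.py j
```

```text
time_s: 12.62
position: [0.5345, -0.1281, 0.0528]
tool_rot: [[0.117, 0.008, 0.993], [-0.993, -0.003, 0.117], [0.003, -1.0, 0.007]]
ft_force: [-0.2, -1.7, 3.0]
width: 0.0145
[ 0.5345 -0.1281  0.0528] zang 6.744814959073322 0.01446449849663209 [-0.23351446 -1.73988566  2.98985412]
```

View pics/j_top.png

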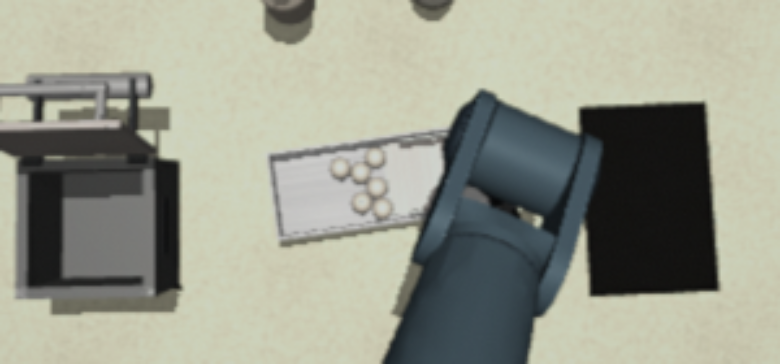

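```bash
python3 -m creep '[{"offset":[-0.0007,0.006,0],"yaw":-0.1,"jaw":0.0},{"offset":[-0.0014,0.012,0],"yaw":-0.1,"jaw":0.0},{"offset":[-0.002,0.018,0],"yaw":-0.1,"jaw":0.0},{"offset":[-0.0027,0.024,0],"yaw":-0.1,"jaw":0.0},{"offset":[-0.0034,0.03,0],"yaw":-0.1,"jaw":0.0},{"offset":[-0.0041,0.036,0],"yaw":-0.1,"jaw":0.0},{"offset":[-0.0048,0.042,0],"yaw":-0.1,"jaw":0.0},{"offset":[-0.0055,0.048,0],"yaw":-0.1,"jaw":0.0},{"offset":[-0.0062,0.054,0],"yaw":-0.1,"jaw":0.0},{"offset":[-0.0068,0.06,0],"yaw":-0.1,"jaw":0.0},{"offset":[-0.0075,0.066,0],"yaw":-0.1,"jaw":0.0},{"offset":[-0.0082,0.072,0],"yaw":-0.1,"jaw":0.0},{"offset":[-0.0089,0.078,0],"yaw":-0.1,"jaw":0.0},{"offset":[-0.0096,0.084,0],"yaw":-0.1,"jaw":0.0},{"offset":[-0.0103,0.09,0],"yaw":-0.1,"jaw":0.0},{"offset":[-0.011,0.096,0],"yaw":-0.1,"jaw":0.0}]' 80
python3 look.py k
```

```text
time_s: 14.05
position: [0.5233, -0.0308, 0.0528]
tool_rot: [[0.116, 0.007, 0.993], [-0.993, -0.001, 0.116], [0.002, -1.0, 0.007]]
ft_force: [-0.4, -2.6, 4.7]
width: 0.0147
[ 0.5233 -0.0308  0.0528] zang 6.660353149971908 0.014650709654512694 [-0.41665074 -2.62747512  4.69967521]
```

View pics/k_top.png

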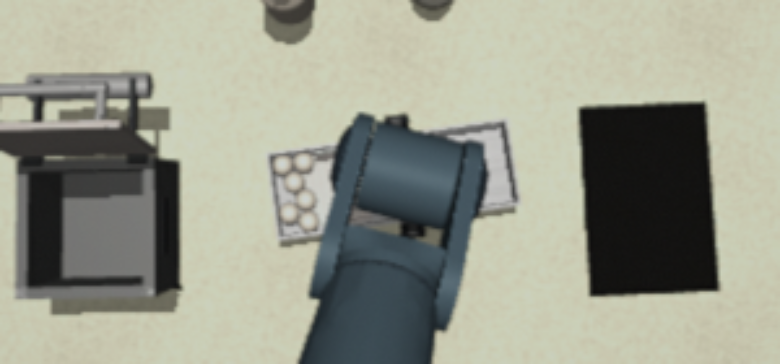

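Run:
```python
import cv2
b=cv2.imread("pics/full_k_side.png"); cv2.imwrite("pics/k2.png",cv2.resize(b[120:280,150:300],None,fx=3.7,fy=3.7,interpolation=2))
b=cv2.imread("pics/full_k_top.png"); cv2.imwrite("pics/k3.png",cv2.resize(b[195:255,205:265],None,fx=9,fy=9,interpolation=2))
```

```text
(no output)
```

View pics/k2.png

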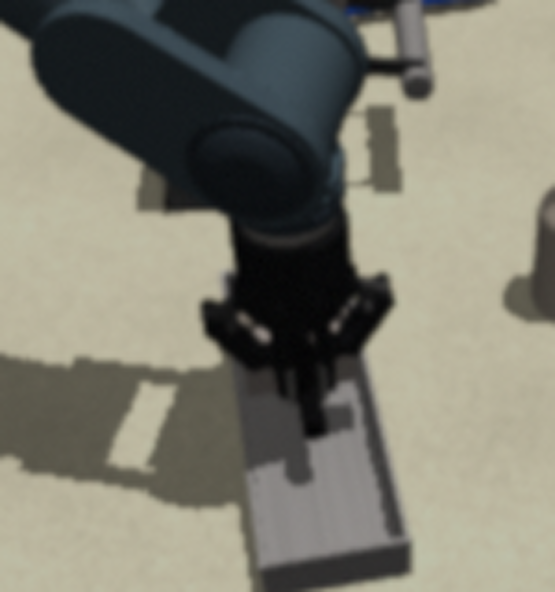

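View pics/k3.png

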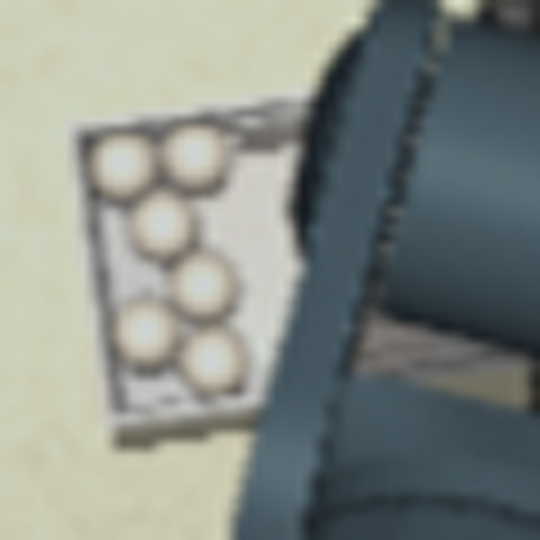

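```bash
python3 -m creep '[{"offset":[-0.0004,0.003,0],"yaw":-0.1,"jaw":0.0},{"offset":[-0.0007,0.006,0],"yaw":-0.1,"jaw":0.0},{"offset":[-0.001,0.009,0],"yaw":-0.1,"jaw":0.0},{"offset":[-0.0014,0.012,0],"yaw":-0.1,"jaw":0.0},{"offset":[-0.0017,0.015,0],"yaw":-0.1,"jaw":0.0},{"offset":[-0.002,0.018,0],"yaw":-0.1,"jaw":0.0},{"offset":[-0.0024,0.021,0],"yaw":-0.1,"jaw":0.0},{"offset":[-0.0027,0.024,0],"yaw":-0.1,"jaw":0.0}]' 80
python3 look.py l
python3 - <<'E'
import cv2
b=cv2.imread("pics/full_l_top.png"); cv2.imwrite("pics/l3.png",cv2.resize(b[195:255,205:265],None,fx=9,fy=9,interpolation=2))
E
```

```text
time_s: 14.82
position: [0.5205, -0.0059, 0.0527]
tool_rot: [[0.114, 0.007, 0.993], [-0.993, -0.0, 0.114], [0.001, -1.0, 0.007]]
ft_force: [0.9, -4.0, 6.5]
width: 0.0148
[ 0.5205 -0.0059  0.0527] zang 6.569238914750753 0.014782325947098125 [ 0.87080655 -4.04760947  6.51736918]
```

View pics/l3.png

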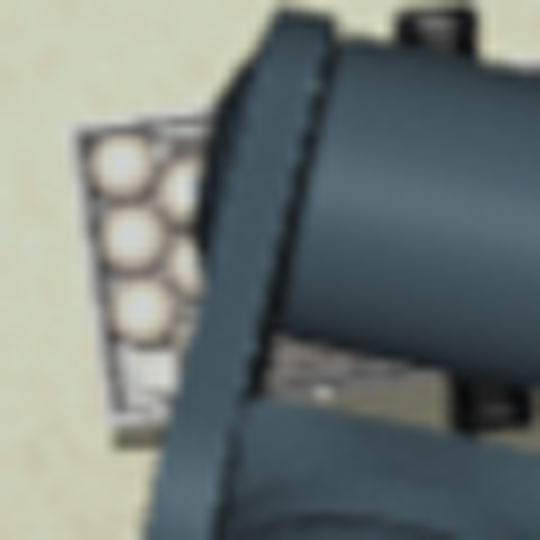

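```bash
python3 -m creep '[{"offset":[-0.0002,0.002,0],"yaw":0,"jaw":0.0},{"offset":[-0.0004,0.004,0],"yaw":0,"jaw":0.0},{"offset":[-0.0005,0.005,0],"yaw":0,"jaw":0.0},{"offset":[-0.0005,0.005,0],"yaw":0,"jaw":0.0}]' 80
python3 look.py m
python3 - <<'E'
import cv2
b=cv2.imread("pics/full_m_top.png"); cv2.imwrite("pics/m3.png",cv2.resize(b[195:255,205:265],None,fx=9,fy=9,interpolation=2))
E
```

```text
time_s: 15.25
position: [0.5201, -0.0006, 0.0528]
tool_rot: [[0.115, 0.008, 0.993], [-0.993, -0.001, 0.115], [0.002, -1.0, 0.008]]
ft_force: [1.3, -4.8, 4.4]
width: 0.0147
[ 0.5201 -0.0006  0.0528] zang 6.616525706997679 0.014702910105395465 [ 1.31061992 -4.78294523  4.35791631]
```

View pics/m3.png

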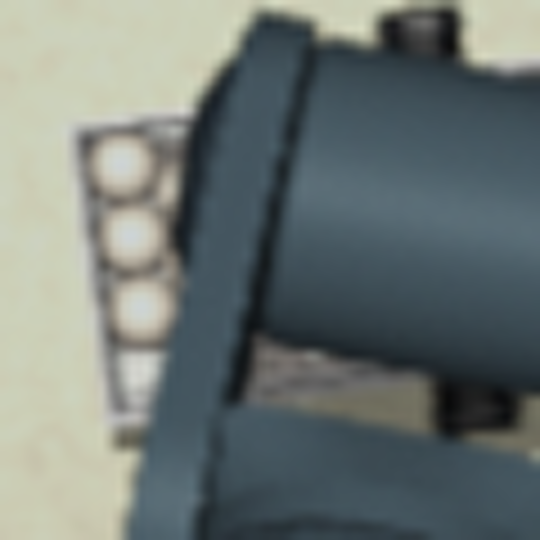

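```bash
python3 -m creep '[{"offset":[-0.0002,0.0015,0],"yaw":0,"jaw":0.0},{"offset":[-0.0003,0.003,0],"yaw":0,"jaw":0.0},{"offset":[-0.0003,0.003,0],"yaw":0,"jaw":0.0}]' 80
```

```text
time_s: 15.6
position: [0.5204, -0.0002, 0.0535]
tool_rot: [[0.117, 0.009, 0.993], [-0.993, -0.006, 0.117], [0.007, -1.0, 0.008]]
ft_force: [-1.3, -16.0, 6.5]
width: 0.015
```

```bash
python3 -m creep '[{"offset":[0,-0.001,-0.0005],"yaw":0,"jaw":0.0},{"offset":[-0.0015,-0.0012,-0.0005],"yaw":0,"jaw":0.0},{"offset":[-0.003,-0.0014,-0.0005],"yaw":0,"jaw":0.0},{"offset":[-0.003,-0.0014,-0.0005],"yaw":0,"jaw":0.0}]' 80;python3 look.py n
python3 - <<'E'
import cv2
b=cv2.imread("pics/full_n_top.png"); cv2.imwrite("pics/n3.png",cv2.resize(b[195:255,205:265],None,fx=9,fy=9,interpolation=2))
E
```

```text
time_s: 15.93
position: [0.5176, -0.0012, 0.053]
tool_rot: [[0.116, 0.01, 0.993], [-0.993, -0.006, 0.116], [0.007, -1.0, 0.009]]
ft_force: [2.9, -1.5, 1.9]
width: 0.0145
[ 0.5176 -0.0012  0.053 ] zang 6.668714509600907 0.01450227821122606 [ 2.92604755 -1.45872667  1.92720157]
```

View pics/n3.png

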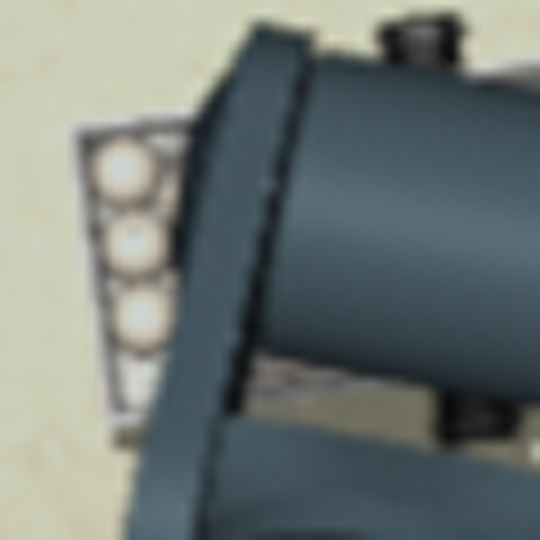

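```bash
python3 -m creep '[{"offset":[-0.0015,-0.0002,0],"yaw":0,"jaw":0.0},{"offset":[-0.0025,-0.0003,0],"yaw":0,"jaw":0.0},{"offset":[-0.0025,-0.0003,0],"yaw":0,"jaw":0.0}]' 80
python3 - <<'E'
from h import *
im,d=robot.camera("top"); save("o3",cv2.resize(im[195:255,205:265],None,fx=9,fy=9,interpolation=2))
E
```

```text
time_s: 16.28
position: [0.5152, -0.0014, 0.0531]
tool_rot: [[0.116, 0.01, 0.993], [-0.993, -0.006, 0.116], [0.007, -1.0, 0.009]]
ft_force: [3.3, -1.8, 0.8]
width: 0.0147
```

View pics/o3.png

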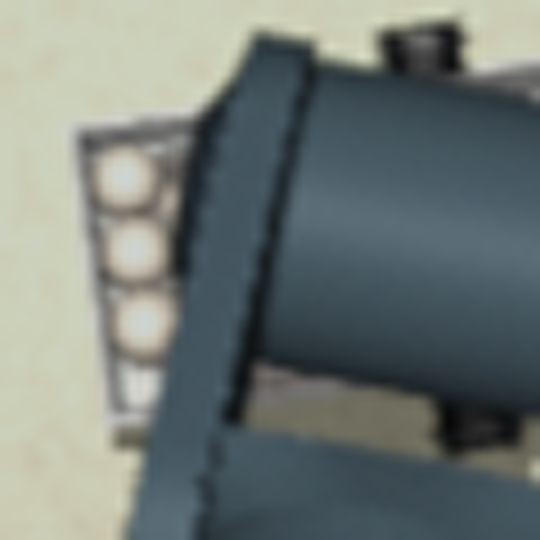

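```bash
python3 -m creep '[{"offset":[0.0003,-0.003,0],"yaw":0,"jaw":0.0},{"offset":[0.0006,-0.005,0],"yaw":0,"jaw":0.0},{"offset":[0.0036,-0.0047,0],"yaw":0,"jaw":0.0},{"offset":[0.0066,-0.0043,0],"yaw":0,"jaw":0.0},{"offset":[0.0066,-0.0015,0],"yaw":0,"jaw":0.0},{"offset":[0.0062,0.0017,0],"yaw":0,"jaw":0.0},{"offset":[0.0062,0.0025,0],"yaw":0,"jaw":0.0},{"offset":[0.0062,0.0025,0],"yaw":0,"jaw":0.0}]' 80
python3 - <<'E'
from h import *
im,d=robot.camera("top"); save("p3",cv2.resize(im[195:255,205:265],None,fx=9,fy=9,interpolation=2))
E
```

```text
time_s: 17.0
position: [0.521, -0.0004, 0.0533]
tool_rot: [[0.119, 0.008, 0.993], [-0.993, -0.009, 0.119], [0.01, -1.0, 0.007]]
ft_force: [-1.5, -8.3, 4.4]
width: 0.0148
```

View pics/p3.png

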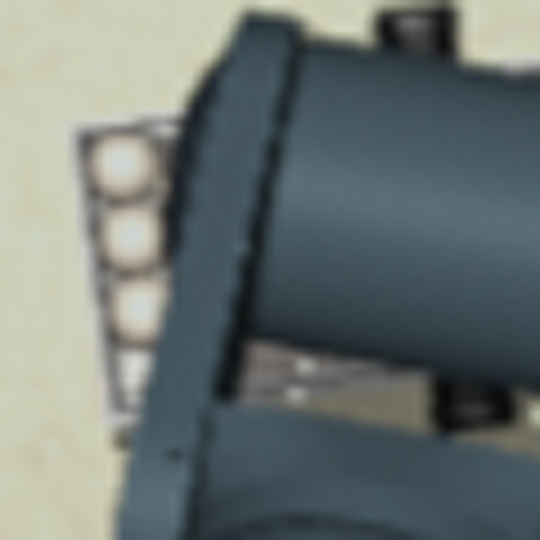

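```bash
python3 -m creep '[{"offset":[0.0012,0,0],"yaw":0,"jaw":0.0},{"offset":[0.0024,0,0],"yaw":0,"jaw":0.0},{"offset":[0.0024,0,0],"yaw":0,"jaw":0.0}]' 100
```

```text
time_s: 17.3
position: [0.5219, -0.0007, 0.0529]
tool_rot: [[0.121, 0.003, 0.993], [-0.993, -0.01, 0.121], [0.011, -1.0, 0.002]]
ft_force: [-5.3, -5.1, 7.8]
width: 0.0141
```

```bash
python3 -m creep '[{"offset":[-0.0004,0.0003,0.003],"yaw":-0.3,"jaw":0.0},{"offset":[-0.0004,0.0003,0.007],"yaw":-0.3,"jaw":0.0},{"offset":[-0.0004,0.0003,0.011],"yaw":-0.3,"jaw":0.0},{"offset":[-0.0004,0.0003,0.014],"yaw":-0.3,"jaw":0.0},{"offset":[-0.0004,0.0003,0.015],"yaw":-0.3,"jaw":0.0}]' 100
python3 look.py q
python3 - <<'E'
import cv2
b=cv2.imread("pics/full_q_top.png"); cv2.imwrite("pics/q3.png",cv2.resize(b[195:255,205:265],None,fx=9,fy=9,interpolation=2))
E
python3 bowl.py q .015 .06 | head -1
```

```text
time_s: 17.72
position: [0.5216, -0.0002, 0.0683]
tool_rot: [[0.116, 0.004, 0.993], [-0.993, -0.01, 0.116], [0.01, -1.0, 0.002]]
ft_force: [-0.1, -0.1, -1.9]
width: 0.0142
[ 5.216e-01 -2.000e-04  6.830e-02] zang 6.6397819446821735 0.014198463937844278 [-0.1010723  -0.09260123 -1.87968587]
249 [[-0.05, -0.1366, 0.0151], [-0.0463, -0.1328, 0.0305], [-0.0039, -0.1036, 0.0395], [0.0459, -0.0584, 0.0422], [0.0497, 0.0706, 0.0468]]
```

View pics/q3.png

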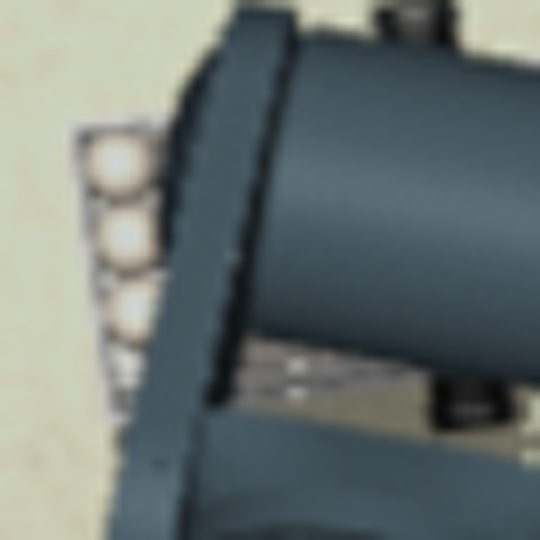

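```bash
python3 -m creep '[{"offset":[0,0,0.01],"yaw":0,"jaw":0.0},{"offset":[0,0,0.02],"yaw":0,"jaw":0.0},{"offset":[-0.0006,0.004,0.034],"yaw":0,"jaw":0.0},{"offset":[-0.0016,0.0099,0.046],"yaw":0,"jaw":0.0},{"offset":[-0.0029,0.0179,0.058],"yaw":0,"jaw":0.0},{"offset":[-0.0045,0.0278,0.07],"yaw":0,"jaw":0.0},{"offset":[-0.0064,0.0397,0.082],"yaw":0,"jaw":0.0},{"offset":[-0.0085,0.0526,0.092],"yaw":0,"jaw":0.0},{"offset":[-0.0107,0.0665,0.101],"yaw":0,"jaw":0.0},{"offset":[-0.0131,0.0814,0.108],"yaw":0,"jaw":0.0},{"offset":[-0.0157,0.0973,0.113],"yaw":0,"jaw":0.0},{"offset":[-0.0184,0.1142,0.115],"yaw":0,"jaw":0.0},{"offset":[-0.0213,0.1321,0.115],"yaw":0,"jaw":0.0},{"offset":[-0.0242,0.1499,0.115],"yaw":0,"jaw":0.0},{"offset":[-0.0273,0.1688,0.115],"yaw":0,"jaw":0.0},{"offset":[-0.0305,0.1887,0.115],"yaw":0,"jaw":0.0},{"offset":[-0.034,0.2105,0.115],"yaw":0,"jaw":0.0},{"offset":[-0.0298,0.174,0.115],"yaw":0,"jaw":0.0},{"offset":[-0.025,0.132,0.115],"yaw":0,"jaw":0.0},{"offset":[-0.0203,0.091,0.115],"yaw":0,"jaw":0.0}]' 100
python3 look.py r
```

```text
time_s: 19.48
position: [0.5007, 0.0924, 0.1837]
tool_rot: [[0.121, 0.004, 0.993], [-0.993, -0.01, 0.121], [0.01, -1.0, 0.003]]
ft_force: [1.6, -0.7, -2.2]
width: 0.0145
[0.5007 0.0924 0.1837] zang 6.955143335145088 0.014537991314435247 [ 1.62527056 -0.7005103  -2.21747282]
```

View pics/r_top.png

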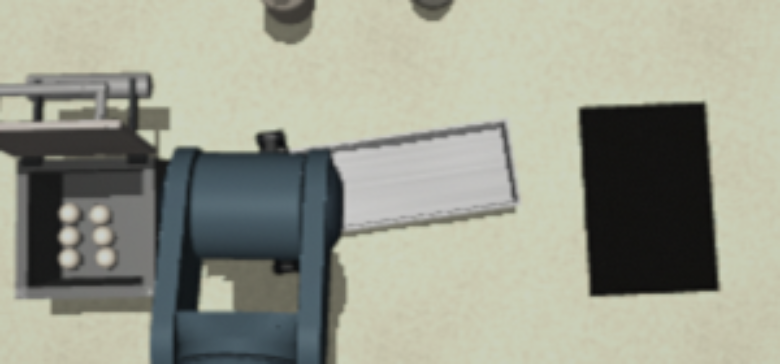

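View pics/full_r_side.png

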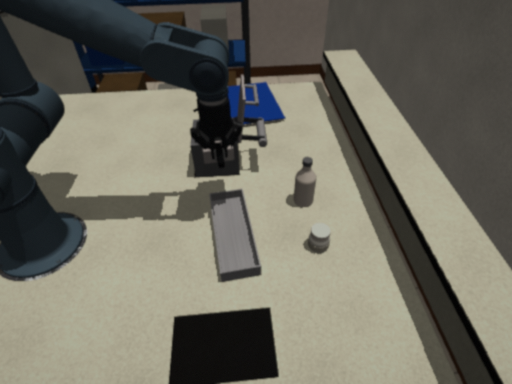

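All six balls lie in the cooler mouth (pixels about 60–105, 213–258 in the crop), and the tray is empty. Next I return the scoop.

```bash
python3 -m creep '[{"offset":[0,-0.03,0],"yaw":0,"jaw":0.0},{"offset":[-0.005,-0.065,0],"yaw":-7,"jaw":0.0},{"offset":[-0.01,-0.1,0],"yaw":-14,"jaw":0.0},{"offset":[-0.015,-0.13,0],"yaw":-21,"jaw":0.0},{"offset":[-0.02,-0.16,0],"yaw":-28,"jaw":0.0},{"offset":[-0.025,-0.19,0],"yaw":-35,"jaw":0.0},{"offset":[-0.03,-0.22,0],"yaw":-42,"jaw":0.0},{"offset":[-0.035,-0.25,0],"yaw":-49,"jaw":0.0},{"offset":[-0.04,-0.28,0],"yaw":-56,"jaw":0.0},{"offset":[-0.046,-0.31,0],"yaw":-63,"jaw":0.0},{"offset":[-0.046,-0.34,0],"yaw":-70,"jaw":0.0},{"offset":[-0.046,-0.37,0],"yaw":-77,"jaw":0.0},{"offset":[-0.046,-0.39,0],"yaw":-84,"jaw":0.0},{"offset":[-0.046,-0.41,0],"yaw":-91,"jaw":0.0},{"offset":[-0.046,-0.41,-0.02],"yaw":-98,"jaw":0.0},{"offset":[-0.046,-0.41,-0.04],"yaw":-105,"jaw":0.0},{"offset":[-0.046,-0.41,-0.06],"yaw":-105,"jaw":0.0},{"offset":[-0.046,-0.41,-0.08],"yaw":-105,"jaw":0.0},{"offset":[-0.046,-0.41,-0.08],"yaw":-105,"jaw":0.0}]' 100
python3 - <<'E'
from h import *
s=robot.get_state(); print(s["position"],np.degrees(np.arctan2(s["tool_rot"][1,2],s["tool_rot"][0,2])))
for c in ("top","side"):
    im,d=robot.camera(c); save("s_"+c,im); P=cloud(c,d);x,y,z=P[...,0],P[...,1],P[...,2]
    m=(d>0)&(z>.045)&(z<.12)&(x>.5)&(x<.62)&(y>-.42)&(y<-.24); Q=P[m]; zf=np.median(Q[:,2]); Q=Q[abs(Q[:,2]-zf)<.008]
    print(c,zf,np.percentile(Q,[1,50,99],axis=0).round(3).tolist(),"plane",np.linalg.lstsq(np.c_[Q[:,:2],np.ones(len(Q))],Q[:,2],rcond=None)[0])
    if c=="top":
        m=(d>0)&(x>.42)&(x<.54)&(y>.24)&(y<.365)&(z<.12); print("cooler z",np.percentile(P[m][:,2],[5,50,95,99]))
        for r in robot.silhouettes("top","ball0_center"): 
            k=r["mask"]&(d>0); print(r["p"],np.median(P[k],0) if k.any() else 0)
E
```

```text
time_s: 21.17
position: [0.4541, -0.3186, 0.0999]
tool_rot: [[-0.989, -0.018, -0.149], [0.149, 0.005, -0.989], [0.019, -1.0, -0.003]]
ft_force: [0.2, 0.1, -2.4]
width: 0.0143
[ 0.4541452  -0.31863863  0.09985823] -98.58984423872289
top 0.05866141162325598 [[0.502, -0.371, 0.052], [0.536, -0.33, 0.058], [0.572, -0.284, 0.064]] plane [-0.01643379  0.01410486  0.07166475]
cooler z [0.01212169 0.01661517 0.0433203  0.10708734]
side 0.06393784195086974 [[0.501, -0.378, 0.061], [0.539, -0.332, 0.064], [0.574, -0.291, 0.071]] plane [-0.01855527  0.00389446  0.07495648]
```

View pics/s_side.png

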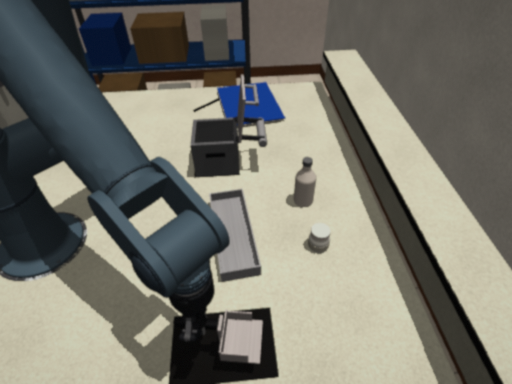

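View pics/s_top.png

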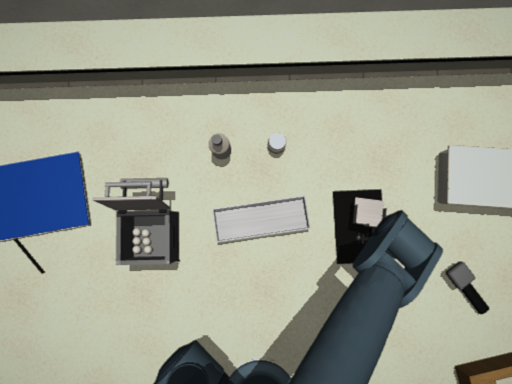

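```bash
python3 -m creep '[{"offset":[0,0,-0.015],"yaw":0,"jaw":0.0},{"offset":[0,0,-0.03],"yaw":0,"jaw":0.0},{"offset":[0,0,-0.04],"yaw":0,"jaw":0.0},{"offset":[0,0,-0.046],"yaw":0,"jaw":0.0},{"offset":[0,0,-0.05],"yaw":0,"jaw":0.0},{"offset":[0,0,-0.052],"yaw":0,"jaw":0.0},{"offset":[0,0,-0.0535],"yaw":0,"jaw":0.0},{"offset":[0,0,-0.0535],"yaw":0,"jaw":0.0}]' 100
```

```text
time_s: 21.98
position: [0.4569, -0.3221, 0.0519]
tool_rot: [[-0.989, -0.011, -0.149], [0.149, -0.003, -0.989], [0.01, -1.0, 0.004]]
ft_force: [-0.5, 1.0, -0.7]
width: 0.0143
```

```bash
python3 -m creep '[{"offset":[0,0,-0.001],"yaw":0,"jaw":0.0},{"offset":[0,0,-0.002],"yaw":0,"jaw":0.0},{"offset":[0,0,-0.002],"yaw":0,"jaw":0.0}]' 100
python3 - <<'E'
from h import *
s=robot.get_state(); print(s["position"],s["ft_force"],s["joints"])
im,d=robot.camera("side"); save("t_side",cv2.resize(im[270:384,140:300],None,fx=5,fy=5))
P=cloud("side",d);x,y,z=P[...,0],P[...,1],P[...,2]
m=(d>0)&(z>-.01)&(z<.03)&(x>.515)&(x<.565)&(y>-.36)&(y<-.3); Q=P[m]; print(np.percentile(Q,[1,50,99],axis=0).round(4).tolist(),"plane",np.linalg.lstsq(np.c_[Q[:,:2],np.ones(len(Q))],Q[:,2],rcond=None)[0])
E
```

```text
time_s: 22.23
position: [0.4569, -0.3222, 0.0501]
tool_rot: [[-0.989, -0.011, -0.149], [0.149, -0.003, -0.989], [0.01, -1.0, 0.004]]
ft_force: [-0.1, -0.6, -0.2]
width: 0.0145
[ 0.45694513 -0.32220029  0.05010315] [-0.14445954 -0.64709872 -0.23322477] [-0.81245776  0.27743797  1.88678874 -0.01158216  0.98271491  0.91481441]
[[0.5154, -0.3592, 0.0068], [0.5399, -0.3314, 0.0099], [0.5645, -0.3006, 0.013]] plane [-0.0107524   0.00497708  0.01736867]
```

View pics/t_side.png

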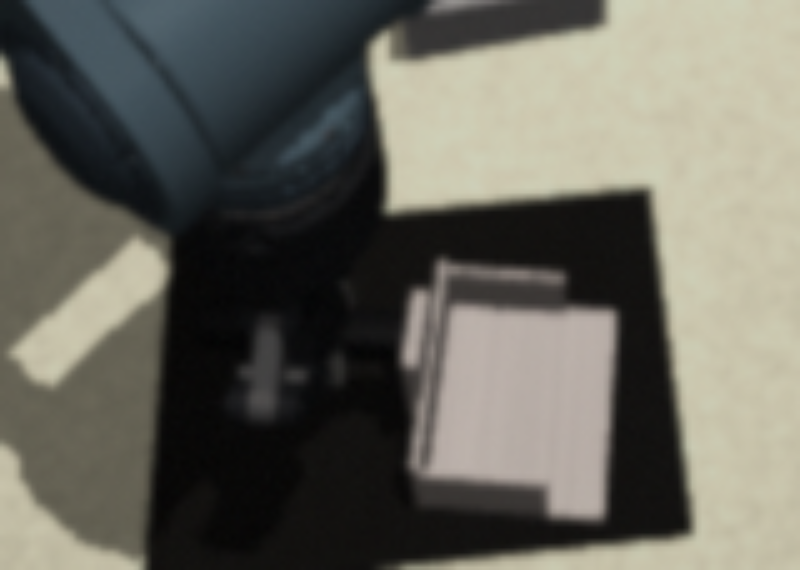

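```bash
python3 -m creep '[{"offset":[0,0,-0.001],"yaw":0,"jaw":0.0},{"offset":[0,0,-0.002],"yaw":0,"jaw":0.0},{"offset":[0,0,-0.003],"yaw":0,"jaw":0.0},{"offset":[0,0,-0.003],"yaw":0,"jaw":0.0}]' 60
```

```text
time_s: 22.62
position: [0.4571, -0.3223, 0.0473]
tool_rot: [[-0.989, -0.01, -0.15], [0.15, -0.003, -0.989], [0.01, -1.0, 0.004]]
ft_force: [-0.7, 1.8, 1.2]
width: 0.0143
```

```bash
python3 -m creep '[{"offset":[0,0,-0.001],"yaw":0,"jaw":0.0},{"offset":[0,0,-0.001],"yaw":0,"jaw":0.0},{"offset":[0,0,-0.001],"yaw":0,"jaw":0.018},{"offset":[0,0,-0.001],"yaw":0,"jaw":0.022},{"offset":[0,0,-0.001],"yaw":0,"jaw":0.03},{"offset":[0,0,-0.001],"yaw":0,"jaw":0.045},{"offset":[0,0,-0.001],"yaw":0,"jaw":0.05},{"offset":[0,0,0.01],"yaw":0,"jaw":0.05},{"offset":[0,0,0.03],"yaw":0,"jaw":0.05},{"offset":[0,0,0.06],"yaw":0,"jaw":0.05},{"offset":[0,0,0.1],"yaw":0,"jaw":0.05},{"offset":[0,0,0.13],"yaw":0,"jaw":0.05},{"offset":[-0.03,0.03,0.15],"yaw":0,"jaw":0.05},{"offset":[-0.04,0.06,0.16],"yaw":0,"jaw":0.05},{"offset":[-0.04,0.06,0.16],"yaw":0,"jaw":0.05}]' 20
python3 - <<'E'
from h import *
print(robot.get_state()["ft_force"])
for c in ("side","top"):
    im,d=robot.camera(c); save("u_"+c,im)
    P=cloud(c,d);x,y,z=P[...,0],P[...,1],P[...,2]
    m=(d>0)&(z>-.01)&(z<.02)&(x>.515)&(x<.565)&(y>-.36)&(y<-.3); Q=P[m]; print(np.percentile(Q,[1,50,99],axis=0).round(4).tolist(),"plane",np.linalg.lstsq(np.c_[Q[:,:2],np.ones(len(Q))],Q[:,2],rcond=None)[0])
    m=(d>0)&(z>.025)&(z<.05)&(x>.48)&(x<.6)&(y>-.42)&(y<-.24);print("walls",cv2.minAreaRect((P[m][:,:2]*1000).astype(np.float32)))
    for n in("bottle","jar"):
        for r in robot.silhouettes(c,n)[:1]: print(n,np.round(r["box"]),np.round(np.median(P[r["mask"]&(d>0)],0),3))
    m=(d>0)&(z>.22)&(y>.2)&(y<.42)&(x>.5)&(x<.65);print("lid",np.percentile(P[m],[2,50,98],axis=0).round(3).tolist())
E
```

```text
time_s: 23.87
position: [0.4164, -0.2595, 0.2107]
tool_rot: [[-0.989, -0.007, -0.148], [0.148, -0.005, -0.989], [0.006, -1.0, 0.006]]
ft_force: [0.2, 0.1, -0.0]
width: 0.0499
[ 0.15339556  0.10911161 -0.03170709]
[[0.5155, -0.3594, 0.0047], [0.5401, -0.3313, 0.0073], [0.5645, -0.3003, 0.0102]] plane [ 0.00122575 -0.00250905  0.00591709]
walls ((523.913818359375, -333.1062316894531), (86.23117065429688, 57.182071685791016), 80.58858489990234)
bottle [307. 182.  22.  50.] [0.733 0.074 0.09 ]
jar [319. 237.  26.  29.] [ 0.745 -0.089  0.056]
lid [[0.567, 0.226, 0.225], [0.579, 0.276, 0.255], [0.618, 0.367, 0.281]]
[[0.5165, -0.3594, 0.0014], [0.539, -0.3316, 0.0064], [0.5632, -0.3009, 0.0114]] plane [0.01232277 0.00980515 0.00314314]
walls ((522.7877807617188, -329.0849914550781), (86.62037658691406, 56.40034103393555), 82.2540512084961)
bottle [219. 147.  20.  23.] [0.726 0.092 0.11 ]
jar [276. 145.  17.  19.] [ 0.74  -0.067  0.065]
lid [[0.566, 0.231, 0.223], [0.577, 0.302, 0.256], [0.617, 0.374, 0.281]]
```

View pics/u_side.png

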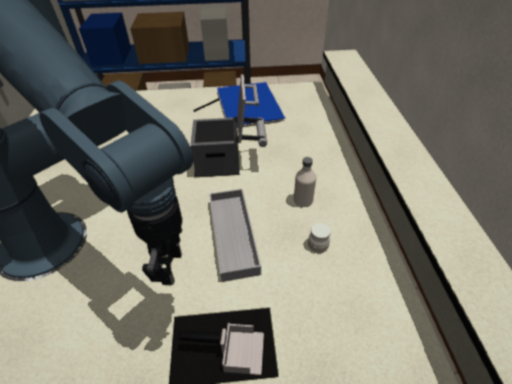

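View pics/u_top.png

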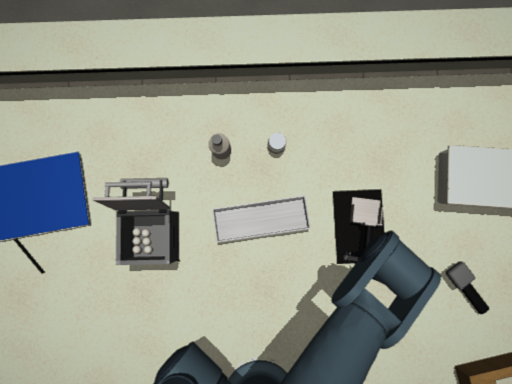

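The scoop stands flat on the mat at about (240,350) in the side view. Six balls are in the cooler at about (142,241) in the top view. The lid is open, and the bottle and jar have not moved.

```bash
python3 -c "
from station import robot
print(robot.hand_in())"
```

```text
the job is handed in; nothing more can be done
None
```

I opened the lid, brought all six balls into the cooler in one scoop, and stood the empty scoop back on its mat. The job is handed in at about 24 s on the robot's clock; no verdict was reported.

- **How it went:** I lifted the lid by its bar past its tipping point and it fell open by itself. I pushed the balls against the tray's far end with the scoop and lifted it flush with the wall. I then carried it forward at growing speed and pulled it back sharply over the cooler so the balls rolled out.
- **Last pictures:** All six balls lie in the cooler and the tray is empty. The lid stands open at its stop. The bottle and jar are where they were, within about 1 mm.
- **Scoop:** It stands level on the mat, with its bowl floor 6–7 mm above the counter (6 mm expected). The gripper is clear, with the wrist force near zero.
- **What disagreed or was missed:** The two cameras differed by about 4–5 mm in y, so I used the mean. The network found no balls inside the cooler, so I counted them in the picture. In the carry the scoop was about 1° nose-down, but it was level once standing on the mat.

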